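Nest the arched tray after carving class

ROBOT

A 6-joint arm with a two-finger parallel gripper is mounted at the origin on the work surface. World frame = base frame: x ahead of the robot, y to its left, z up, the work surface at z = 0. Lengths are in m, angles in rad, forces in N, time in s.
With the tool pointing down it reaches from about 0.375 to 0.975 m from the base axis. Payload 3.8 kg.
Tool frame: the origin (TCP) lies at the very end of the fingers, on their centre line; the grasp point (between the pads) lies 19 mm behind it; z points along the fingers, y is the line along which they close (so a half turn about z gives the same grasp; the last joint's range is limited). The gripper opens to 85 mm and grips with 20 to 120 N. Pads are 22 mm wide; open, the fingers measure 114 mm over their backs; the gripper's body (76 mm by 85 mm) begins 54 mm behind the grasp point. The pads swing forward as they close: fully open they stand 13 mm farther back than shut.
Start: joints at [-1.262, 0.264, 1.604, -0, 1.274, -0.037], TCP at [0.229, -0.635, 0.231] pointing down, gripper open.
Joint ranges: [-2.63, 2.63], [-0.94, 2.18], [0.31, 2.57], [-1.31, 4.45], [0, 2.66], [-2.55, 2.55]. Speed limits (rad/s): [2.57, 2.57, 3.14, 3.14, 3.14, 3.14].

INTERFACE

Orientations are given as a rotation vector (axis times angle).
In Python, from workcell import monitor, viewer, job gives the robot as it stands. The module is installed in compiled form; this text tells all that it offers.
- The arm moves only by the tool step_arm, never from a script. Its argument "series" is one flat list of numbers, 4 for each row, row after row: the shift along the tool's x, y, z in m, then the turn about the tool's z in rad. A call has 1 to 8 rows; each row is the pose to reach, as a shift and turn from the pose commanded when the call began, along the tool's axes at that moment; what a row does not reach only later rows make up. A row lasts 1/8 s, in which the tool goes at most 62.5 mm and 10.7 degrees, less where a joint would pass 70% of its speed; a pose out of reach is approached as far as the arm can. A call with a gripper value outside its range is refused whole. "gripper" is the opening, from 0 (shut) to 1 (fully open), set as the call begins (left out, the last holds). The fingers move at their own pace and stop on an object; "newtons" is the grip in N (left out, the last holds). Time passes only in rows, so rows that repeat a pose let the fingers close. It gives the time, the measured TCP pose, the force, the opening and the grip force at its end, in the units of the state.
- monitor.read_state(): the state, without advancing time (a new reading comes with each control period).
- viewer.read_camera(name): name is "scene" or "top" or "wrist"; returns a dict with "image" (480x640x3 uint8, red, green, blue), "intrinsics" (3x3 intrinsics, pixels), "T" (4x4, takes a point from camera to world coordinates); the wrist camera has in their place "hand_eye" (4x4, takes a point from camera to tool coordinates, whose origin is the TCP and whose axes are the flange's). Camera axes: x right, y up, looking along -z (the intrinsics and any distortion apply to the point x, -y, -z); pixel columns grow to the right and rows downward; lengths in m; the calibration is good to about 2 mm. The wrist camera is an equidistant fisheye: a pixel r from the principal point sees the ray r / f radians off the axis. A picture is of the moment at which its call begins: read the wrist's pose just before it. There is no depth.
- job.finish_job(): hands the job in; it is judged then, once.
Trained networks look in a picture, given as the dict that the camera call returned (one of the last four; its "shot" number tells which), for a name from the list of things; names that differ only in an ending like _2 or _b are one class to them, and where a whole thing is asked for, a point or a joint stands for the part that bears it (a point fixed in the world has none). Each returns a list of dicts, best first, with "score" (0 to 1); they miss things now and then, are a little off and sometimes report something else, mostly with a low value. They report only what shows in the picture. A call takes as long as a camera call.
- viewer.boxes_of(picture, label): "extent" ([centre column, centre row, width, height] in pixels, round what is visible of it).
- viewer.spot_point(picture, label): "point" ([column, row] in pixels: a listed point, or the origin of a listed thing).
The state is a dict: "time": time; "q": joint angles; "joint_vel": joint speeds; "joint_torque": joint torques, N m; "tool_pos": TCP position; "tcp_rot": TCP orientation; "wrist_force": force on the tool from outside, world axes, zero at the start; "torque": the same for the moment, N m; "width": opening from 0.0 (shut) to 1.0 (fully open); "grip_force": force on a finger pad.
Only numpy, scipy, OpenCV 4.12 (cv2) and the standard library are available. Lean on these libraries where they do the work, as an engineer would, in place of code of your own. Each camera call takes 0.05 s, during which the arm holds its last target. There are 200 camera calls.

TASK

The carving class is over. By its wooden handle, pick up the blue lift-out tray whose outline matches the dark bottom tray (one end square, one end half-round), turn it until the outlines agree, round end over round end, and lower it in, not dropping it, so that it sits flat on the bottom tray's floor; then let go. Leave the rectangular tray and the paper cup alone, and do not shove the bottom tray about.

Things in the scene. Friction and masses are not known exactly. Their poses are not given: they have to be found in the camera images.
- arched_tray: Blue open lift-out tray, one end square, the other half-round. Leaning 3 mm walls: 120 x 92 mm outside at the floor, 142 x 114 at the rim, 40 high; 0.15 to 0.31 kg. Origin: centre of underside, midway between the ends; x to the half-round end, z up. Pale square wooden handle post in the middle, 28 x 28 mm (sides along x and y), top 82 mm above the underside; pinch it above the rim across x or y, whichever suits.
- bottom_tray: Dark navy tray, no handle, loose, 0.6 kg; same outline, larger: inside 130 x 102 mm at the floor, 150 x 122 at the rim, 36 high, floor 4 mm. Origin: centre of underside, midway between the ends; x to its half-round end, z up. When nested, the arched tray's origin is 4 mm straight above this one, x axes the same way, about 5 mm play all round; the leaning walls guide it in.
- square_tray: Bystander: a blue lift-out tray of the same size, height, colour and handle as the arched one but rectangular, both ends square; it does not fit the bottom tray. Origin: centre of its underside, x along its length, z up.
- paper_cup: Bystander: an empty pale paper cup standing upright, 80 mm across the rim, 95 mm high, light. Origin: centre of its underside.

How it is judged:
On the way, in this order (a step that is already met when the one before it is completed fails the run):
1. the arched tray is lifted clear of the table, held by the gripper (height (world z) of arched_tray above 0.045 m and contact force between the fingers and arched_tray above 0.5 N), for 0.2 s.
2. still held, it is lowered inside the bottom tray's rim, its underside at most 30 mm above the bottom tray's underside (z of arched_tray in the frame of bottom_tray below 0.03 m and horizontal distance between arched_tray and bottom_tray below 0.025 m and contact force between the fingers and arched_tray above 0.5 N), for 0.1 s.
At the end, for the whole second after the job is handed in: The arched tray is released and at rest in the bottom tray: underside less than 10 mm above the bottom tray's underside, centres within 15 mm, long axes within 0.2 rad (it seats only round end to round end), both level within 0.1 rad, the bottom tray standing on the table (z of arched_tray in the frame of bottom_tray between 0 and 0.01 m and horizontal distance between arched_tray and bottom_tray below 0.015 m and angle between the x axis of arched_tray and the x axis of bottom_tray, either way round below 0.2 rad and angle between each of arched_tray, bottom_tray's own z axis and vertical below 0.1 rad and height (world z) of bottom_tray between -0.01 and 0.01 m and linear speed of arched_tray below 0.02 m/s); the robot touches nothing.
It fails at once if the rectangular tray is moved by more than 25 mm (distance of square_tray from where it was at the start of the episode above 0.025 m).
It fails at once if the paper cup is moved by more than 25 mm or tipped over (distance of paper_cup from where it was at the start of the episode above 0.025 m or angle between paper_cup's own z axis and vertical above 0.4 rad).
It fails at once if the bottom tray is shoved more than 50 mm from its place (distance of bottom_tray from where it was at the start of the episode above 0.05 m).
It also fails if it takes over 40 s, if anything falls off the work surface, if the arm or the gripper's body presses on something with over 40 N, if the wrist force passes 120 N, or if a joint passes its speed limit or range.

## Working session

There is one attempt and no reset: what is moved stays moved. The work goes in short steps, Python scripts to look and compute and a tool call to move; the robot and the scene stay as the last step left them, time stands still between calls to the robot, and variables do not carry over. Pictures are saved under pics/ and viewed, at most 10 in all, crops included, and the job is handed in when it is done.

Besides the shell and the picture viewer there is one more tool, called after "Emit:" as name(argument=value, ...) on one line, values as JSON. step_arm: Moves the arm, as the interface text tells. Its arguments: {"type":"object","properties":{"series":{"type":"array"},"gripper":{"type":"number"},"newtons":{"type":"number"}},"required":["series"]}

```bash
mkdir -p pics; cat > h.py <<'E'
import numpy as np, cv2
from workcell import monitor, viewer, job
from scipy.spatial.transform import Rotation as R
def ray(pic,p):
    K=np.array(pic["intrinsics"]);T=np.array(pic["T"])
    d=np.linalg.inv(K)@[p[0],p[1],1]; d=T[:3,:3]@[d[0],-d[1],-d[2]]
    return T[:3,3],d
def onz(pic,p,z):
    o,d=ray(pic,p); return o+d*(z-o[2])/d[2]
E
python3 - <<'E'
from h import *
for n in("top","scene"):
    p=viewer.read_camera(n); cv2.imwrite(f"pics/{n}0.png",p["image"][:,:,::-1]); print(n,p.keys())
    for l in("arched_tray","bottom_tray","square_tray","paper_cup"):
        for r in viewer.spot_point(p,l)[:2]: print(l,np.round(r["score"],2),np.round(r["point"]),np.round(onz(p,r["point"],0),3))
        for r in viewer.boxes_of(p,l)[:2]: print("  box",np.round(r["score"],2),np.round(r["extent"]))
print(monitor.read_state())
E
```

```text
top dict_keys(['image', 'intrinsics', 'T', 'shot'])
arched_tray 0.85 [311. 275.] [0.505 0.03  0.   ]
  box 0.86 [304. 280.  82.  83.]
bottom_tray 0.76 [189. 266.] [0.526 0.276 0.   ]
  box 0.87 [185. 267.  69.  83.]
square_tray 0.95 [464. 269.] [ 0.516 -0.276  0.   ]
  box 0.64 [469. 269.  67.  74.]
paper_cup 0.67 [216. 167.] [0.73  0.225 0.   ]
  box 0.55 [207. 158.  47.  49.]
scene dict_keys(['image', 'intrinsics', 'T', 'shot'])
arched_tray 0.86 [346. 240.] [0.525 0.035 0.   ]
  box 0.64 [353. 227.  73.  51.]
bottom_tray 0.84 [459. 265.] [0.519 0.274 0.   ]
bottom_tray 0.65 [220. 208.] [ 0.514 -0.275  0.   ]
  box 0.57 [464. 257.  71.  67.]
square_tray 0.59 [221. 207.] [ 0.509 -0.273  0.   ]
  box 0.8 [214. 200.  69.  55.]
paper_cup 0.93 [424. 340.] [0.73  0.233 0.   ]
  box 0.65 [433. 322.  56.  72.]
{'time': 0.9, 'q': array([-1.26188815e+00,  2.63885668e-01,  1.60397296e+00,  1.12779991e-05,
        1.27368099e+00, -3.69256869e-02]), 'joint_vel': array([-0.00067697, -0.00062271, -0.00024207, -0.00176786, -0.00192426,
       -0.00118225]), 'joint_torque': array([-9.26738139e-04, -5.15048254e+01, -3.67730463e+01, -2.66352572e-04,
        6.57709388e-04,  1.54167043e-05]), 'tool_pos': array([ 0.22880264, -0.63505562,  0.23130402]), 'tcp_rot': array([3.09469291e+00, 5.40517560e-01, 2.80763483e-05]), 'wrist_force': array([ 0.27670173, -0.41058915, -0.01664996]), 'torque': array([ 0.03137401, -0.01653131, -0.00013905]), 'grip_force': 0.0, 'width': 0.997438997194922}
```

View pics/top0.png

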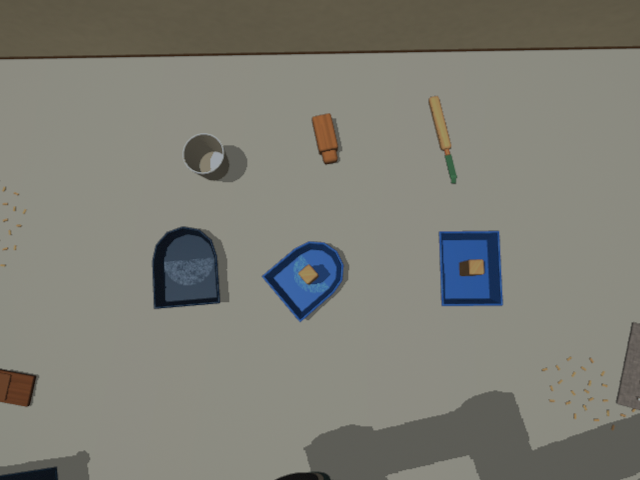

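View pics/scene0.png

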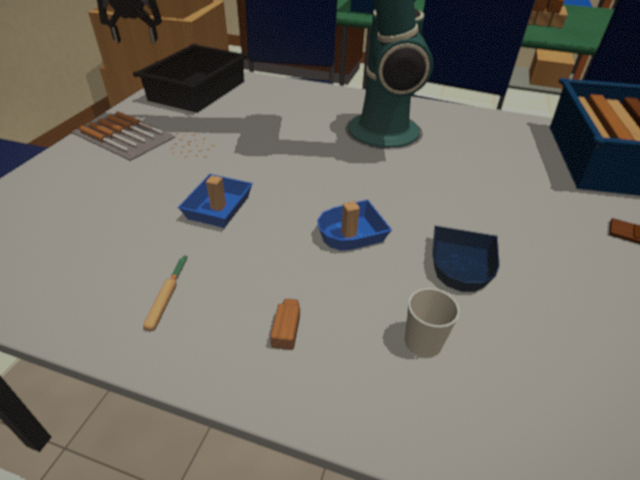

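The top view shows the arched tray at about (308,278) with its round end to the upper right. The bottom tray is at (187,268) with its round end up, the square tray at (470,268) and the cup at (205,155). Next I fit the rim outlines.

```bash
cat >> h.py <<'E'
def outline(p,box,z,lo,hi):
    "fit rim by min-area rectangle on plane z; returns centre, yaw toward round end, sizes"
    hsv=cv2.cvtColor(p["image"],cv2.COLOR_RGB2HSV); m=cv2.inRange(hsv,lo,hi)
    g=np.zeros_like(m); c,r,w,h=map(int,box); g[r-h:r+h,c-w:c+w]=m[r-h:r+h,c-w:c+w]
    g=cv2.morphologyEx(g,cv2.MORPH_OPEN,np.ones((2,2),np.uint8))
    k=max(cv2.findContours(g,cv2.RETR_EXTERNAL,cv2.CHAIN_APPROX_NONE)[0],key=cv2.contourArea)[:,0]
    w=np.array([onz(p,q,z)[:2] for q in k]); hull=cv2.convexHull((w*1000).astype(np.float32))
    (cx,cy),_,_=rect=cv2.minAreaRect(hull); b=cv2.boxPoints(rect)
    mo=cv2.moments(hull); cen=np.array([mo["m10"],mo["m01"]])/mo["m00"]
    e=b[1]-b[0],b[2]-b[1]; e=sorted(e,key=np.linalg.norm); ax=e[1]/np.linalg.norm(e[1])
    off=(cen-[cx,cy])@ax
    if off>0: ax=-ax
    return np.array([cx,cy])/1000,np.arctan2(ax[1],ax[0]),[np.linalg.norm(i) for i in e],off
E
python3 - <<'E'
from h import *
p=viewer.read_camera("top")
hsv=cv2.cvtColor(p["image"],cv2.COLOR_RGB2HSV)
for q in [(290,290),(190,290),(157,280),(230,300),(225,180),(100,280),(187,245),(350,265),(275,270)]: print(q,hsv[q[1],q[0]])
print(outline(p,(304,280,50,50),.04,(100,120,30),(130,255,255)))
print(outline(p,(187,267,45,50),.036,(95,70,0),(130,255,120)))
print(outline(p,(469,269,45,50),.04,(100,120,30),(130,255,255)))
# handle top
m=cv2.inRange(hsv,(8,90,110),(25,255,255))
for c,r in((308,275),(475,267)):
    ys,xs=np.nonzero(m[r-15:r+15,c-15:c+15]); print(onz(p,(xs.mean()+c-15,ys.mean()+r-15),.082),len(xs))
E
```

```text
(290, 290) [108 165 164]
(190, 290) [106  85  84]
(157, 280) [110 128  24]
(230, 300) [ 30  18 140]
(225, 180) [30 19 93]
(100, 280) [ 27  20 141]
(187, 245) [106  90  82]
(350, 265) [ 27  20 141]
(275, 270) [108 185  66]
(array([0.50216379, 0.03074056]), np.float32(-0.8697899), [np.float32(114.13822), np.float32(140.91785)], np.float64(-6.3643506613582055))
(array([0.52118359, 0.273173  ]), np.float32(0.078753814), [np.float32(127.32358), np.float32(153.65361)], np.float64(-6.719669066529101))
(array([ 0.51430548, -0.27939606]), np.float32(-3.139323), [np.float32(114.10204), np.float32(141.71777)], np.float64(0.11468257693914216))
[0.50427649 0.03225059 0.082     ] 195
[ 0.51596284 -0.27678434  0.082     ] 201
```

Emit:
step_arm(series=[0.02, -0.022, 0, 0, 0.06, -0.066, 0, 0, 0.1, -0.11, 0, 0, 0.14, -0.155, 0, 0, 0.18, -0.2, 0, 0, 0.22, -0.243, 0, 0, 0.26, -0.287, 0, 0, 0.3, -0.331, 0, 0], gripper=1, newtons=60)

```text
time: 1.95
tool_pos: [0.3994, -0.2203, 0.2317]
tcp_rot: [3.094, 0.54, 0.002]
wrist_force: [1.0, -0.6, -0.1]
width: 1.002
grip_force: 0.0
```

Emit:
step_arm(series=[0.04, -0.044, 0, -0.05, 0.08, -0.088, 0.01, -0.13, 0.12, -0.132, 0.02, -0.21, 0.16, -0.176, 0.03, -0.29, 0.184, -0.203, 0.04, -0.355, 0.184, -0.203, 0.04, -0.355])

```text
time: 2.7
tool_pos: [0.5031, 0.0336, 0.1904]
tcp_rot: [-2.948, -1.084, 0.002]
wrist_force: [-0.9, -0.6, -0.5]
width: 0.999
grip_force: 0.0
```

```bash
cat >> h.py <<'E'
def wray(pic,s,pts):
    K=np.array(pic["intrinsics"]);H=np.array(pic["hand_eye"]);pts=np.atleast_2d(pts).astype(float)
    u=(pts-[K[0,2],K[1,2]])/[K[0,0],K[1,1]]; th=np.linalg.norm(u,axis=1,keepdims=True)
    d=np.hstack([u/np.maximum(th,1e-9)*np.sin(th),np.cos(th)])*[1,-1,-1]
    Rt=R.from_rotvec(s["tcp_rot"]).as_matrix()
    return Rt@H[:3,3]+s["tool_pos"],(Rt@H[:3,:3]@d.T).T
def wonz(pic,s,pts,z):
    o,d=wray(pic,s,pts); return o+d*((z-o[2])/d[:,2])[:,None]
E
python3 - <<'E'
from h import *
s=monitor.read_state(); p=viewer.read_camera("wrist"); print(p.keys(),p["intrinsics"])
cv2.imwrite("pics/w1.png",p["image"][:,:,::-1])
hsv=cv2.cvtColor(p["image"],cv2.COLOR_RGB2HSV)
m=cv2.inRange(hsv,(8,90,110),(25,255,255))
for k in cv2.findContours(m,cv2.RETR_EXTERNAL,cv2.CHAIN_APPROX_NONE)[0]:
    if cv2.contourArea(k)>150:
        k=k[:,0]; w=wonz(p,s,k,.082); print(k.min(0),k.max(0),cv2.minAreaRect((w[:,:2]*1000).astype(np.float32)))
for l in("arched_tray","bottom_tray"):
    for r in viewer.spot_point(p,l)[:2]: print(l,r,wonz(p,s,r["point"],.0))
E
```

```text
dict_keys(['image', 'intrinsics', 'hand_eye', 'shot']) [[371.64829954   0.         321.09351416]
 [  0.         371.64829954 243.08859215]
 [  0.           0.           1.        ]]
[306 219] [342 255] ((505.84320068359375, 34.468345642089844), (26.68017578125, 25.668447494506836), 40.40581512451172)
[515  39] [544  72] ((709.2146606445312, 11.205660820007324), (19.53095817565918, 24.098705291748047), 13.523630142211914)
[526   0] [579  57] ((752.3736572265625, 16.41508674621582), (60.66495132446289, 32.14369583129883), 11.798139572143555)
arched_tray {'point': [324.9, 212.2], 'score': 0.55} [[0.50514794 0.03204484 0.        ]]
bottom_tray {'point': [138.8, 41.9], 'score': 0.67} [[0.52112252 0.27610099 0.        ]]
```

View pics/w1.png

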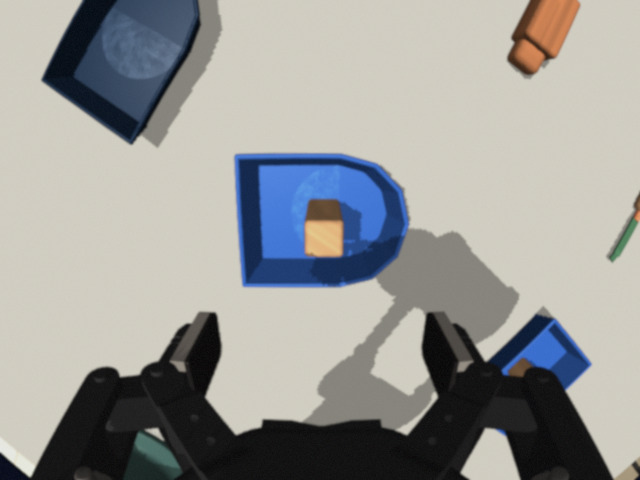

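The wrist view shows the arched tray squared up below the gripper. The post top is at (324,237) px and the square tray is well to the right. I'll descend and grip.

Emit:
step_arm(series=[0.0015, 0.0013, 0.05, 0, 0.0015, 0.0013, 0.1, 0, 0.0015, 0.0013, 0.135, 0, 0.0015, 0.0013, 0.144, 0, 0.0015, 0.0013, 0.144, 0])

```text
time: 3.48
tool_pos: [0.5054, 0.0306, 0.0478]
tcp_rot: [2.951, 1.076, 0.0]
wrist_force: [0.3, 0.6, -0.3]
width: 0.997
grip_force: 0.0
```

Emit:
step_arm(series=[0, 0, 0, 0, 0, 0, 0, 0, 0, 0, 0, 0, 0, 0, 0, 0, 0, 0, 0, 0, 0, 0, 0, 0], gripper=0, newtons=60)

```text
time: 4.22
tool_pos: [0.506, 0.0315, 0.0483]
tcp_rot: [2.95, 1.078, 0.002]
wrist_force: [-0.6, 0.4, 6.7]
width: 0.316
grip_force: 60.9
```

Emit:
step_arm(series=[0, 0, -0.01, 0, 0, 0, -0.03, 0, 0, 0, -0.055, 0, 0, 0, -0.08, 0, 0, 0, -0.095, 0, 0, 0, -0.1, 0, 0, 0, -0.1, 0])

```text
time: 5.1
tool_pos: [0.5048, 0.0314, 0.1469]
tcp_rot: [-2.951, -1.078, 0.001]
wrist_force: [-1.3, -0.6, -2.9]
width: 0.318
grip_force: 59.7
```

```bash
cat > m.py <<'E'
from h import *
import sys
s=monitor.read_state(); print({k:np.round(s[k],3) for k in("time","tool_pos","tcp_rot","wrist_force","torque","grip_force","width")})
p=viewer.read_camera("top"); cv2.imwrite(sys.argv[1],p["image"][:,:,::-1])
print("bottom",outline(p,(187,267,45,50),.036,(95,70,0),(130,255,120)))
E
python3 m.py pics/t2.png
python3 - <<'E'
from h import *
p=viewer.read_camera("wrist"); cv2.imwrite("pics/w2.png",p["image"][:,:,::-1])
E
```

```text
{'time': np.float64(5.1), 'tool_pos': array([0.505, 0.031, 0.147]), 'tcp_rot': array([-2.951e+00, -1.078e+00,  1.000e-03]), 'wrist_force': array([-1.261, -0.57 , -2.887]), 'torque': array([-0.009, -0.015,  0.014]), 'grip_force': np.float64(59.718), 'width': np.float64(0.318)}
bottom (array([0.52118359, 0.273173  ]), np.float32(0.078753814), [np.float32(127.32358), np.float32(153.65361)], np.float64(-6.728738242050888))
```

View pics/w2.png

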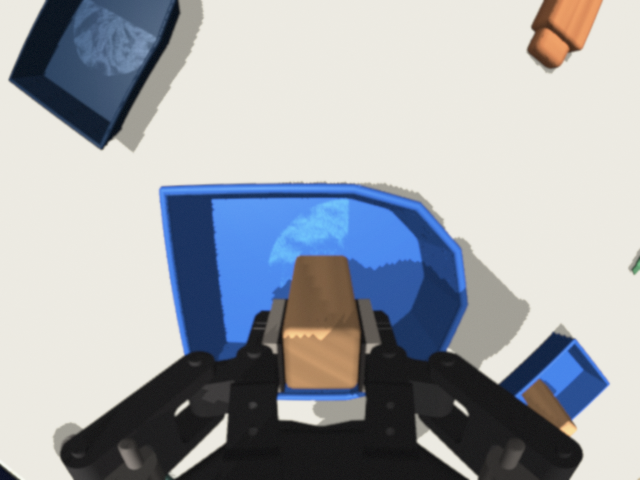

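The tray is held level and squared to the fingers; the bottom tray hasn't moved. I'll carry it over and turn it.

Emit:
step_arm(series=[0.01, -0.01, 0, -0.06, 0.035, -0.036, 0, -0.18, 0.065, -0.067, 0, -0.34, 0.095, -0.098, 0, -0.5, 0.125, -0.128, 0, -0.66, 0.15, -0.154, 0, -0.81, 0.166, -0.17, 0, -0.92, 0.17, -0.175, 0, -0.949])

```text
time: 6.2
tool_pos: [0.5216, 0.2767, 0.1466]
tcp_rot: [-2.127, -2.311, 0.001]
wrist_force: [-0.2, -0.9, -2.1]
width: 0.319
grip_force: 59.9
```

Emit:
step_arm(series=[0, 0, 0.01, 0, 0, 0, 0.03, 0, 0, 0, 0.04, 0, 0, 0, 0.04, 0])

```text
time: 6.7
tool_pos: [0.5208, 0.2734, 0.1051]
tcp_rot: [-2.132, -2.305, 0.006]
wrist_force: [0.1, 0.0, -2.5]
width: 0.318
grip_force: 59.8
```

```bash
python3 m.py pics/t3.png; python3 - <<'E'
from h import *
p=viewer.read_camera("wrist"); cv2.imwrite("pics/w3.png",p["image"][:,:,::-1])
p=viewer.read_camera("top")
print("arched",outline(p,(187,267,45,50),.1,(100,160,60),(130,255,255)))
a=p["image"][190:350,100:270,::-1]; s=viewer.read_camera("scene")["image"][170:330,380:550,::-1]
cv2.imwrite("pics/c3.png",cv2.resize(np.hstack([a,s]),None,fx=2.3,fy=2.3))
E
```

```text
{'time': np.float64(6.7), 'tool_pos': array([0.521, 0.273, 0.105]), 'tcp_rot': array([-2.132, -2.305,  0.006]), 'wrist_force': array([ 0.128,  0.013, -2.487]), 'torque': array([-0.023, -0.021,  0.029]), 'grip_force': np.float64(59.832), 'width': np.float64(0.318)}
bottom (array([0.52067664, 0.27959674]), np.float32(0.078753814), [np.float32(139.98067), np.float32(153.65361)], np.float64(-10.071765647143206))
arched (array([0.51896027, 0.27093762]), np.float32(0.07867508), [np.float32(116.02613), np.float32(141.26068)], np.float64(-9.78541118563117))
```

View pics/c3.png

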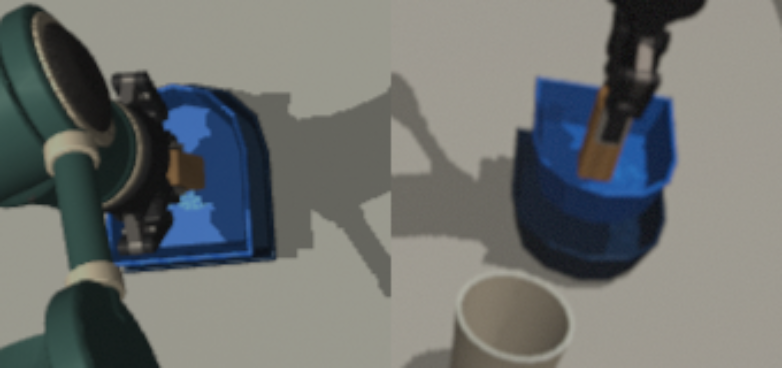

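View pics/w3.png

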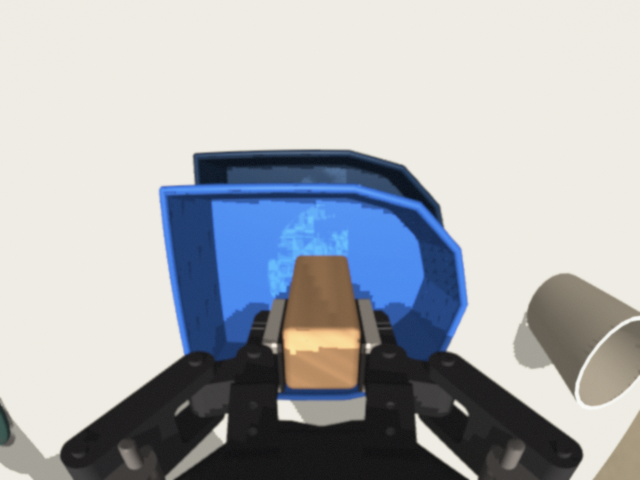

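The outlines agree and the round ends match, with an offset of about 2 mm. I'll lower it slowly with that correction.

Emit:
step_arm(series=[0.001, 0.001, 0.004, 0, 0.002, 0.002, 0.01, 0, 0.002, 0.002, 0.017, 0, 0.002, 0.002, 0.024, 0, 0.002, 0.002, 0.03, 0, 0.002, 0.002, 0.035, 0, 0.002, 0.002, 0.038, 0, 0.002, 0.002, 0.038, 0])

```text
time: 7.9
tool_pos: [0.5239, 0.2768, 0.069]
tcp_rot: [-2.132, -2.307, 0.001]
wrist_force: [0.7, 0.4, -3.2]
width: 0.32
grip_force: 59.8
```

Emit:
step_arm(series=[0, 0, 0.003, 0, 0, 0, 0.006, 0, 0, 0, 0.009, 0, 0, 0, 0.012, 0, 0, 0, 0.014, 0, 0, 0, 0.014, 0])

```text
time: 8.65
tool_pos: [0.5239, 0.2768, 0.055]
tcp_rot: [-2.132, -2.307, 0.001]
wrist_force: [-0.3, -0.5, -2.4]
width: 0.315
grip_force: 59.8
```

Emit:
step_arm(series=[0, 0, 0.001, 0, 0, 0, 0.002, 0, 0, 0, 0.003, 0, 0, 0, 0.003, 0])

```text
time: 9.15
tool_pos: [0.5241, 0.2769, 0.0524]
tcp_rot: [2.132, 2.307, 0.0]
wrist_force: [-0.8, -0.0, -2.2]
width: 0.324
grip_force: 60.0
```

Emit:
step_arm(series=[0, 0, 0.001, 0, 0, 0, 0.0015, 0, 0, 0, 0.0015, 0])

```text
time: 9.52
tool_pos: [0.5241, 0.2769, 0.0524]
tcp_rot: [2.132, 2.307, -0.0]
wrist_force: [-4.5, -2.3, 7.2]
width: 0.319
grip_force: 61.3
```

It touched the floor at the expected height, so I release and back off.

Emit:
step_arm(series=[0, 0, -0.0005, 0, 0, 0, -0.0005, 0, 0, 0, -0.0005, 0, 0, 0, -0.0005, 0, 0, 0, -0.0005, 0], gripper=0.8)

```text
time: 10.15
tool_pos: [0.524, 0.2769, 0.0511]
tcp_rot: [-2.132, -2.307, 0.0]
wrist_force: [0.7, 0.2, 0.6]
width: 0.798
grip_force: 0.0
```

Emit:
step_arm(series=[0, 0, -0.01, 0, 0, 0, -0.03, 0, 0, 0, -0.06, 0, 0, 0, -0.1, 0, 0, 0, -0.14, 0, 0, 0, -0.15, 0, 0, 0, -0.15, 0])

```text
time: 11.02
tool_pos: [0.5246, 0.2772, 0.203]
tcp_rot: [2.131, 2.307, 0.004]
wrist_force: [-1.4, 0.2, -0.9]
width: 0.802
grip_force: 0.0
```

```bash
python3 - <<'E'
from h import *
s=monitor.read_state(); p=viewer.read_camera("wrist"); cv2.imwrite("pics/w4.png",p["image"][:,:,::-1]); print(s["time"],s["tool_pos"],s["width"],s["grip_force"])
hsv=cv2.cvtColor(p["image"],cv2.COLOR_RGB2HSV)
for n,lo,hi,z in(("arched",(100,160,60),(130,255,255),.044),("both",(95,70,0),(130,255,255),.036)):
    k=max(cv2.findContours(cv2.inRange(hsv,lo,hi),cv2.RETR_EXTERNAL,cv2.CHAIN_APPROX_NONE)[0],key=cv2.contourArea)[:,0]
    print(n,cv2.minAreaRect((wonz(p,s,k,z)[:,:2]*1000).astype(np.float32)))
E
```

```text
11.025 [0.52464485 0.27721496 0.20295251] 0.8015423157399543 0.0
arched ((523.0219116210938, 277.2295837402344), (145.0683135986328, 116.9186782836914), 3.7727646827697754)
both ((522.8023681640625, 277.907958984375), (152.7061767578125, 126.24493408203125), 4.816075801849365)
```

View pics/w4.png

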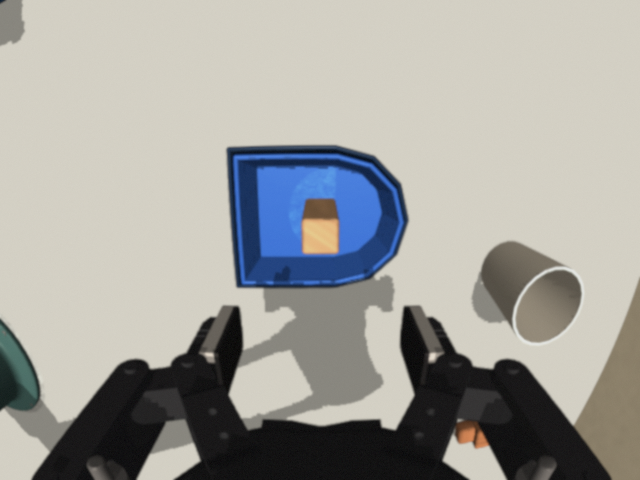

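The arched tray is nested evenly, with the blue rim concentric inside the dark rim (about 228–407 × 147–287 px). The gripper is clear and the cup is standing.

```bash
python3 -c "
from workcell import job
print(job.finish_job())"
```

```text
the job is handed in; nothing more can be done
None
```

The arched tray is released and sits nested in the bottom tray, round end over round end, and the job is handed in; `finish_job()` returned no verdict, so the result is not confirmed.

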